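Load the engraver with the blank that matches the sample

TASK

Find the pale wooden blank in the sloping bins that has the same shape as the dark sample lying on the blue pad, and lay it flat on the engraver's deck, the face that was up in the bin still up, with the flat end of its head pushed snug and square against the orange fence, and let it go there. Then swing the engraver's lid down and press its front gently past the catch until it snaps fully shut, without ramming it (well under 60 N). Leave the samples, the other blanks and everything else on the table where they are.

Things in the scene. Friction and masses are not known exactly. Their poses are not given: they have to be found in the camera images.
- rack_origin (a point): Fixed yellow rack of 3 bins side by side along y, 100 mm apart, each 96 mm wide inside. Point: middle of the middle bin's floor, 50 mm above the table; x level, away from the open front, z up. Floors are 140 mm deep and rise towards +x at 0.42 rad. Above the floor dividers stand 18 mm, front lip 14, back wall 26. Each bin holds one blank flat on the slope, foot on the lip; which is where changes.
- blank_left_grip (a point): Loose pale wooden blank, an L-shaped wall bracket: its head has one arm, on its +y side (head pointing away from you, +y is left). 16 mm thick, 30 g; spine 28 mm wide (y), 70 long (x); head at the +x end 26 mm deep, arms 20 mm long. Point: on the spine's centre line, mid-thickness, 21 mm from the foot, 49 from the head end: grip here across the spine. z square to its face, up; in the bin x points up the slope.
- blank_left_end (a point): Middle of the flat head end (+x end face) of blank left, mid-thickness; same axes.
- blank_right_grip (a point): Loose pale wooden blank, the mirror-image L: its head has one arm, on its -y side (head pointing away from you, +y is left). 16 mm thick, 30 g; spine 28 mm wide (y), 70 long (x); head at the +x end 26 mm deep, arms 20 mm long. Point: on the spine's centre line, mid-thickness, 21 mm from the foot, 49 from the head end: grip here across the spine. z square to its face, up; in the bin x points up the slope.
- blank_right_end (a point): Middle of the flat head end (+x end face) of blank right, mid-thickness; same axes.
- blank_tee_grip (a point): Loose pale wooden blank, a T: its head has an arm on both sides (head pointing away from you, +y is left). 16 mm thick, 30 g; spine 28 mm wide (y), 70 long (x); head at the +x end 26 mm deep, arms 20 mm long. Point: on the spine's centre line, mid-thickness, 21 mm from the foot, 49 from the head end: grip here across the spine. z square to its face, up; in the bin x points up the slope.
- blank_tee_end (a point): Middle of the flat head end (+x end face) of blank tee, mid-thickness; same axes.
- sample_left_mid (a point): Loose dark-stained sample of the same shape and size as blank left; centre of its spine, mid-thickness, same axes. One sample lies on the blue pad, the other two on the cork board beyond the engraver, at the table's right side. Only to be looked at.
- sample_right_mid (a point): Loose dark-stained sample of the same shape and size as blank right; centre of its spine, mid-thickness, same axes. One sample lies on the blue pad, the other two on the cork board beyond the engraver, at the table's right side. Only to be looked at.
- sample_tee_mid (a point): Loose dark-stained sample of the same shape and size as blank tee; centre of its spine, mid-thickness, same axes. One sample lies on the blue pad, the other two on the cork board beyond the engraver, at the table's right side. Only to be looked at.
- pad_center (a point): Blue square pad, 110 mm, 4 mm thick, fixed to the table beside the bins; centre of its top. The sample whose centre is within 60 mm of it is the one to match.
- fence (a point): Foot of the front face, mid-length, of the orange fence (120 mm along y, 10 high) on the deck of a fixed white engraver; x square to the fence, towards the lid's hinge, z up. Deck 45 mm above the table; walls round it rise 30 mm above the deck; free deck reaches 102 mm in front of the fence, 92 mm to each side. Behind the fence a parked head and rail, up to 25 mm above the deck.
- lid_hinge (a point): Middle of the hinge axis (y) of the engraver's lid: 70 mm behind the fence's front face, level with the wall tops, 75 mm above the table.
- lid_front (a point): Where to press the lid: mid-width on its outer face (upper one when shut), 150 mm from the hinge. z points out of the outer face, x towards the hinge. The lid is an amber window in a black frame, 180 mm from hinge to front edge, 200 mm wide, 8 mm thick, outer face 8.5 mm off the hinge axis.
- lid (a joint): Lid angle, rad: 0 shut, 1.57 upright; opens away from the robot, stop at 1.95. A stiff hinge (lid 0.3 kg, friction 0.4 N m) holds it where it is left. At about 0.1 rad it meets a sprung ball catch that needs about 10 N at lid_front; past about 0.03 it snaps to 0 by itself and stays. Above that it is not latched. Over 60 N would crack the window.
- tile_a: Bystander, loose: pale wooden offcut 60 x 35 x 10 mm; centre of its underside. To be left alone.
- tile_b: Bystander, loose: brown wooden offcut 70 x 30 x 10 mm; centre of its underside. To be left alone.
- brush: Bystander, loose: brush lying on the table along its x; a point under its length. To be left alone.
- glue: Bystander, loose: glue bottle, 52 mm across, 130 mm tall; centre of its underside. To be left alone.
- mug: Bystander, loose: blue mug, 76 mm across, 90 mm tall; centre of its underside. To be left alone.
- jar: Bystander, loose: amber jar, 64 mm across, 80 mm tall; centre of its underside. To be left alone.
- block: Bystander, loose: cork sanding block 90 x 50 x 28 mm; centre of its underside. To be left alone.
There are look-alikes about, which are no part of the job. Leave any turquoise look-alike of the part that bears sample_right_mid alone.

How it is judged (in metres and radians):
On the way, in this order (a step that is already met when the one before it is completed fails the run):
1. the matching blank lies released on the deck, snug against the fence, with the lid still up (((horizontal distance between sample_left_mid and pad_center below 0.06 m and x of blank_left_end in the frame of fence between -0.0035 and 0.004 m and y of blank_left_end in the frame of fence between -0.05 and 0.05 m and z of blank_left_end in the frame of fence below 0.012 m and angle between blank_left_grip's own z axis and vertical below 0.08 rad and angle between the x axis of blank_left_grip and the x axis of fence, either way round below 0.1 rad and contact force between the fingers and blank_left below 0.05 N and linear speed of blank_left below 0.02 m/s) or (horizontal distance between sample_right_mid and pad_center below 0.06 m and x of blank_right_end in the frame of fence between -0.0035 and 0.004 m and y of blank_right_end in the frame of fence between -0.05 and 0.05 m and z of blank_right_end in the frame of fence below 0.012 m and angle between blank_right_grip's own z axis and vertical below 0.08 rad and angle between the x axis of blank_right_grip and the x axis of fence, either way round below 0.1 rad and contact force between the fingers and blank_right below 0.05 N and linear speed of blank_right below 0.02 m/s) or (horizontal distance between sample_tee_mid and pad_center below 0.06 m and x of blank_tee_end in the frame of fence between -0.0035 and 0.004 m and y of blank_tee_end in the frame of fence between -0.05 and 0.05 m and z of blank_tee_end in the frame of fence below 0.012 m and angle between blank_tee_grip's own z axis and vertical below 0.08 rad and angle between the x axis of blank_tee_grip and the x axis of fence, either way round below 0.1 rad and contact force between the fingers and blank_tee below 0.05 N and linear speed of blank_tee below 0.02 m/s)) and value of joint lid above 0.9 rad), for 0.2 s.
2. the lid is pressed shut past its catch (value of joint lid below 0.014 rad), for 0.2 s.
At the end, for the whole second after the job is handed in: The blank matching the sample on the pad lies released, still and flat (0.08 rad), same face up, on the deck, head end within 3.5 mm of the fence face, square to it (0.1 rad), within 50 mm of the fence middle; lid shut past its catch (below 0.014 rad) (((horizontal distance between sample_left_mid and pad_center below 0.06 m and x of blank_left_end in the frame of fence between -0.0035 and 0.004 m and y of blank_left_end in the frame of fence between -0.05 and 0.05 m and z of blank_left_end in the frame of fence below 0.012 m and angle between blank_left_grip's own z axis and vertical below 0.08 rad and angle between the x axis of blank_left_grip and the x axis of fence, either way round below 0.1 rad and contact force between the fingers and blank_left below 0.05 N and linear speed of blank_left below 0.02 m/s) or (horizontal distance between sample_right_mid and pad_center below 0.06 m and x of blank_right_end in the frame of fence between -0.0035 and 0.004 m and y of blank_right_end in the frame of fence between -0.05 and 0.05 m and z of blank_right_end in the frame of fence below 0.012 m and angle between blank_right_grip's own z axis and vertical below 0.08 rad and angle between the x axis of blank_right_grip and the x axis of fence, either way round below 0.1 rad and contact force between the fingers and blank_right below 0.05 N and linear speed of blank_right below 0.02 m/s) or (horizontal distance between sample_tee_mid and pad_center below 0.06 m and x of blank_tee_end in the frame of fence between -0.0035 and 0.004 m and y of blank_tee_end in the frame of fence between -0.05 and 0.05 m and z of blank_tee_end in the frame of fence below 0.012 m and angle between blank_tee_grip's own z axis and vertical below 0.08 rad and angle between the x axis of blank_tee_grip and the x axis of fence, either way round below 0.1 rad and contact force between the fingers and blank_tee below 0.05 N and linear speed of blank_tee below 0.02 m/s)) and value of joint lid below 0.014 rad); the robot touches nothing.
It fails at once if the lid is pressed with more than 60 N (contact force between any of the arm, the fingers and lid above 60 N).
It fails at once if a blank that does not match the sample on the pad is moved by more than 40 mm ((distance of blank_left_grip from where it was at the start of the episode above 0.04 m and horizontal distance between sample_left_mid and pad_center above 0.06 m) or (distance of blank_right_grip from where it was at the start of the episode above 0.04 m and horizontal distance between sample_right_mid and pad_center above 0.06 m) or (distance of blank_tee_grip from where it was at the start of the episode above 0.04 m and horizontal distance between sample_tee_mid and pad_center above 0.06 m)).
It fails at once if a sample is moved by more than 20 mm (distance of any of sample_left_mid, sample_right_mid, sample_tee_mid from where it was at the start of the episode above 0.02 m).
It fails at once if a bystander is moved by more than 30 mm (distance of any of tile_a, tile_b, brush, glue, mug, jar, block from where it was at the start of the episode above 0.03 m).
It also fails if it takes over 58 s, if anything falls off the work surface, if the arm or the gripper's body presses on something with over 40 N, if the wrist force passes 120 N, or if a joint passes its speed limit or range.

ROBOT

A 7-joint arm with a two-finger parallel gripper is mounted at the origin on the work surface. World frame = base frame: x ahead of the robot, y to its left, z up, the work surface at z = 0. Lengths are in mm, angles in rad, forces in N, time in s.
With the tool pointing down it reaches from about 425 to 875 mm from the base axis. Payload 8.4 kg.
Tool frame: the origin (TCP) lies midway between the tips of the shut fingers; the grasp point (between the pads) lies 19 mm behind it; x points along the fingers, y is the direction in which the jaws open and shut, and the axes are right-handed (so a half turn about x gives the same grasp; the last joint's range is limited). The gripper opens to 85 mm and grips with 20 to 120 N. Pads are 22 mm wide; open, the fingers measure 114 mm over their backs; the gripper's body (76 mm by 85 mm) begins 54 mm behind the grasp point. The pads swing forward as they close: fully open they stand 13 mm farther back than shut.
Start: joints at [1.166, 0.333, 0.04, 1.465, -0.013, 1.343, -0.059], TCP at [195.664, -619.822, 231.308] pointing down, gripper open.
Joint ranges: [-2.58, 2.58], [-0.38, 2.09], [-1.3, 1.39], [0.25, 2.4], [-1.5, 4.64], [0.08, 2.09], [-2.65, 2.65]. Speed limits (rad/s): [2.22, 2.22, 2.79, 2.79, 3.14, 3.14, 3.14].

INTERFACE

Orientations are given as [roll, pitch, yaw] about the fixed x, y, z axes, in that order (R = Rz(yaw) Ry(pitch) Rx(roll)).
In Python, from cell import robot gives the robot as it stands. The module is installed in compiled form; this text tells all that it offers.
- The arm moves only by the shell command python3 -m crank 'ROWS' [FORCE]. ROWS is JSON, a list of rows, each an object with "xyz": the shift along the world's x, y, z in mm, a list of three; "dr": the turn, a rotation vector about the world's x, y, z in degrees, a list of three; "claw": the gripper's target within -1 to 1 (shut at 1, half-way at 0, fully open at -1). In form: [{"xyz": [x, y, z], "dr": [ax, ay, az], "claw": claw}, ...]. A call has 1 to 20 rows; each row shifts and turns the commanded pose from where the row before left it; what a row does not reach is not made up. A row lasts 1/8 s, in which the tool goes at most 62.5 mm and 10.7 degrees, less where a joint would pass 70% of its speed; a pose out of reach is approached as far as the arm can. A call is refused whole if a number of a shift passes 62.5 or a number of a turn 10.7, either way. A call with a gripper value outside its range is refused whole. The fingers move at their own pace and stop on an object; FORCE is the grip in N (left out, the last holds). Time passes only in rows, so rows that do not move let the fingers close. It gives the time, the measured TCP pose, the force and the opening at its end, in the units of the state.
- robot.observe(): the state, without advancing time (a new reading comes with each control period).
- robot.grab_frame(name): name is "side" or "top" or "wrist"; returns a dict with "frame" (400x640x3 uint8, red, green, blue), "camera_matrix" (3x3 intrinsics, pixels), "R" (3x3) and "t" (3): a world point X has camera coordinates R X + t. Camera axes: x right, y down, z forward; pixel columns grow to the right and rows downward; lengths in mm; the calibration is good to about 2 mm. A picture is of the moment at which its call begins. There is no depth.
- robot.sign_off(): hands the job in, once; it reports no verdict.
The state is a dict: "time_s": time; "q": joint angles; "qd": joint speeds; "joint_efforts": joint torques, N m; "tcp_pos": TCP position; "tcp_rot": TCP orientation; "force": force on the tool from outside, world axes, zero at the start; "moment": the same for the moment, N m; "finger_gap": finger opening in mm.
Only numpy, scipy, OpenCV 4.12 (cv2) and the standard library are available. Lean on these libraries where they do the work, as an engineer would, in place of code of your own. Each camera call takes 0.05 s, during which the arm holds its last target.

## Working session

There is one attempt and no reset: what is moved stays moved. The work goes in short steps, Python scripts to look and compute and a shell command to move; the robot and the scene stay as the last step left them, time stands still between calls to the robot, and variables do not carry over. Pictures are saved under pics/ and viewed, and the job is handed in when it is done.

```bash
mkdir -p pics; cat > h.py <<'E'
import numpy as np, cv2
from cell import robot
def grab(n,save=None):
    f=robot.grab_frame(n)
    np.savez(f'{n}.npz',**{k:np.array(v) for k,v in f.items()})
    if save: cv2.imwrite(f'pics/{save}.png',cv2.cvtColor(f['frame'],cv2.COLOR_RGB2BGR))
    return f
def load(n): return dict(np.load(f'{n}.npz'))
def ray(f,u,v):
    K,R,t=map(np.array,(f['camera_matrix'],f['R'],f['t']))
    d=R.T@np.linalg.solve(K,[u,v,1]); return -R.T@t,d
def onz(f,u,v,z):
    c,d=ray(f,u,v); return c+d*(z-c[2])/d[2]
def proj(f,X):
    K,R,t=map(np.array,(f['camera_matrix'],f['R'],f['t'])); p=K@(R@np.array(X)+t); return p[:2]/p[2]
def tri(f1,p1,f2,p2):
    A=np.zeros((3,3));b=np.zeros(3)
    for f,p in((f1,p1),(f2,p2)):
        c,d=ray(f,*p); d/=np.linalg.norm(d); P=np.eye(3)-np.outer(d,d); A+=P;b+=P@c
    return np.linalg.solve(A,b)
E
python3 - <<'E'
from h import *
for n in('side','top','wrist'):
    f=grab(n,n+'0'); print(n,ray(f,320,200))
o=robot.observe(); print({k:np.round(o[k],3) for k in o})
E
```

```text
side (array([-289.55195131, 1027.77745939,  886.12209369]), array([ 0.57742941, -0.61907552, -0.53236285]))
top (array([ 460.91195632,  100.59053295, 1488.04767995]), array([ 0.08124023, -0.01736973, -0.99657121]))
wrist (array([ 271.11629361, -596.31348942,  371.34502141]), array([-0.29318442, -0.12234301, -0.94869036]))
{'time_s': np.float64(0.15), 'q': array([ 1.166,  0.334,  0.04 ,  1.466, -0.013,  1.343, -0.058]), 'qd': array([-0.001, -0.003, -0.   , -0.002, -0.   ,  0.   , -0.001]), 'joint_efforts': array([ 1.0000e-03, -6.5904e+01,  1.3670e+00, -4.0587e+01,  1.7000e-02,
        1.0000e-02,  0.0000e+00]), 'tcp_pos': array([ 195.542, -619.514,  230.632]), 'tcp_rot': array([-1.507,  1.57 ,  1.941]), 'force': array([-0.2  ,  0.712, -0.427]), 'moment': array([-0.023,  0.039, -0.02 ]), 'finger_gap': np.float64(85.725)}
```

View pics/side0.png

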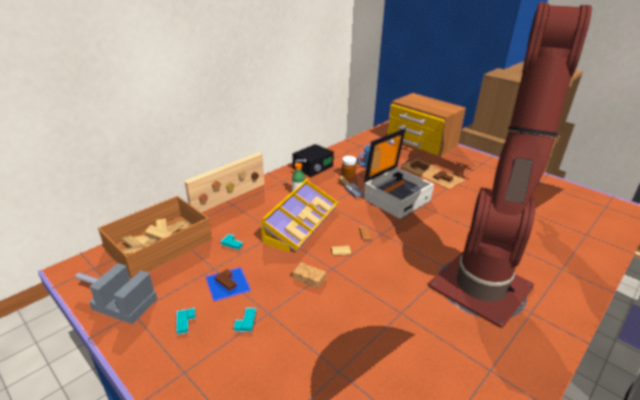

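View pics/top0.png

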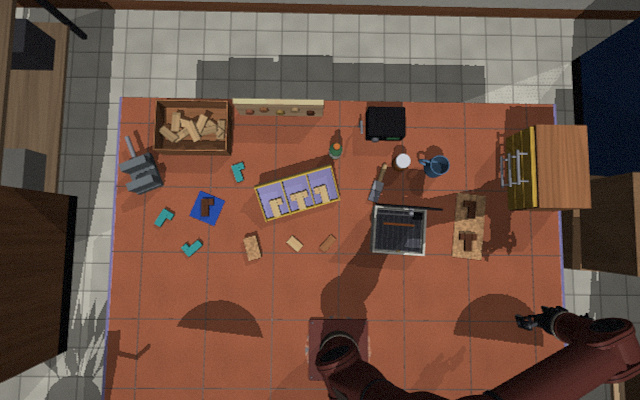

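View pics/wrist0.png

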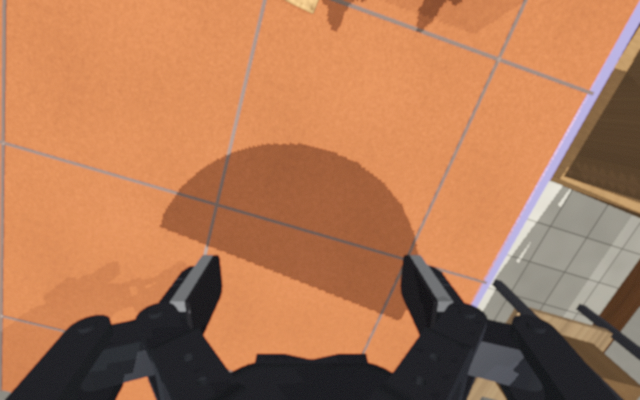

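The top view has +x up and −y right. The pad is at (207,208), the bins at (297,193), the engraver at (400,232), and the cork board with two samples at (470,225). I'll zoom in on these.

```bash
python3 - <<'E'
from h import *
f=load('top');im=cv2.cvtColor(f['frame'],cv2.COLOR_RGB2BGR)
a=cv2.resize(im[155:255,180:350],None,fx=4.7,fy=4.7,interpolation=cv2.INTER_CUBIC)
b=cv2.resize(im[170:270,345:500],None,fx=5,fy=5,interpolation=cv2.INTER_CUBIC)
cv2.imwrite('pics/za.png',a);cv2.imwrite('pics/zb.png',b)
E
```

```text
(no output)
```

View pics/za.png

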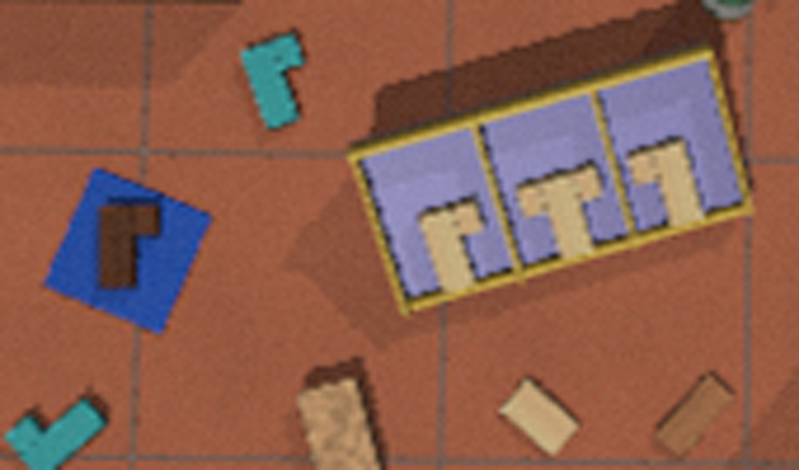

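View pics/zb.png

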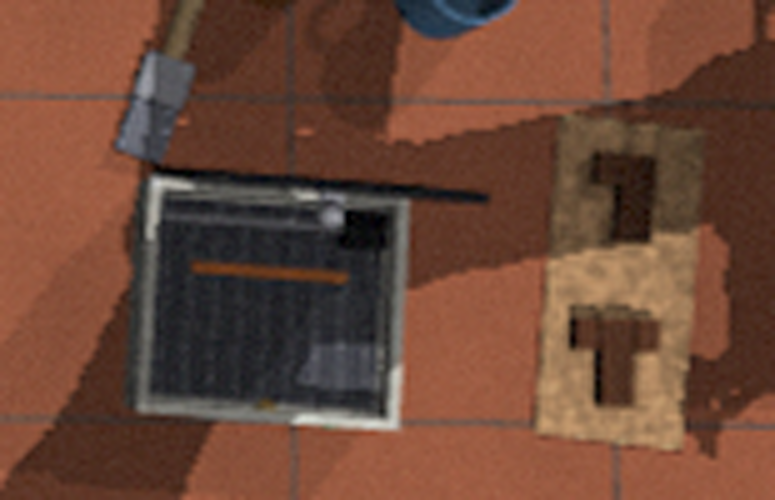

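The pad sample has its arm on the right with its head pointing away, so it is the "right" L. It matches the blank in the leftmost bin (+y). The cork board holds the left L and the T, which agrees. Next come rough positions.

```bash
python3 - <<'E'
from h import *
f=load('top')
np.set_printoptions(precision=1,suppress=True)
za=lambda u,v:(180+u/4.7,155+v/4.7)
zb=lambda u,v:(345+u/5,170+v/5)
for n,p,z in [('fl',za(405,312),45),('fr',za(750,212),45),('bl',za(352,155),105),('br',za(712,50),105),
 ('spinefoot',za(456,290),50),('head',za(450,207),75),('pad',za(128,250),4),
 ('fenceL',zb(190,266),55),('fenceR',zb(348,278),55),('wallFL',zb(137,412),75),('wallFR',zb(398,428),75),('wallBL',zb(150,178),75),('wallBR',zb(408,200),75),('lidtopL',zb(155,170),255),('lidtopR',zb(488,198),255)]:
    print(n,onz(f,*p,z))
E
```

```text
fl [492.5 284.2  45. ]
fr [579.   -1.5  45. ]
bl [616.1 321.8 105. ]
br [705.   34.2 105. ]
spinefoot [511.  241.9  50. ]
head [577.8 245.8  75. ]
pad [543.7 526.1   4. ]
fenceL [ 490.1 -170.3   55. ]
fenceR [ 482.1 -293.6   55. ]
wallFL [ 378.4 -125.5   75. ]
wallFR [ 368.2 -325.    75. ]
wallBL [ 557.  -135.9   75. ]
wallBR [ 542.3 -335.3   75. ]
lidtopL [ 550.2 -109.2  255. ]
lidtopR [ 533.9 -334.   255. ]
```

```bash
cat >> h.py <<'E'
from scipy.spatial.transform import Rotation as Ro
np.set_printoptions(precision=3,suppress=True)
def tool(): 
    o=robot.observe(); return np.array(o['tcp_pos']),Ro.from_euler('xyz',o['tcp_rot']).as_matrix(),o
def target(yaw,tilt=0.,flip=1):
    # object frame x along yaw, pitched up by tilt; tool x=-z_obj, tool y=+-y_obj
    O=Ro.from_euler('z',yaw).as_matrix()@Ro.from_euler('y',-tilt).as_matrix()
    x=-O[:,2]; y=flip*O[:,1]; return np.stack([x,y,np.cross(x,y)],1)
def dr(Rt,Rc): return Ro.from_matrix(Rt@Rc.T).as_rotvec(degrees=True)
E
python3 - <<'E'
from h import *
p,R,o=tool(); print(p,R)
for fl in(1,-1):
  for y,t in((.295,0),(.295,.42),(-.065,0)): print(fl,y,t,dr(target(y,t,fl),R))
E
```

```text
[ 195.542 -619.514  230.632] [[-0.     0.301 -0.954]
 [ 0.001 -0.954 -0.301]
 [-1.    -0.001  0.   ]]
1 0.295 0 [  0.041  -0.107 179.383]
1 0.295 0.42 [-35.686 -11.171 175.472]
1 -0.065 0 [  0.019  -0.101 158.756]
-1 0.295 0 [-0.068 -0.026 -0.617]
-1 0.295 0.42 [  7.053 -23.013  -0.623]
-1 -0.065 0 [ -0.072  -0.014 -21.244]
```

```bash
python3 -m crank '[{"xyz":[25,5,42],"dr":[0,0,0],"claw":-1},{"xyz":[25,5,42],"dr":[0,0,9],"claw":-1},{"xyz":[25,5,42],"dr":[0,0,9],"claw":-1},{"xyz":[25,5,42],"dr":[0,0,9],"claw":-1},{"xyz":[29,46,0],"dr":[0,0,9],"claw":-1},{"xyz":[29,46,0],"dr":[0,0,9],"claw":-1},{"xyz":[29,46,0],"dr":[0,0,9],"claw":-1},{"xyz":[29,46,0],"dr":[0,0,9],"claw":-1},{"xyz":[29,46,0],"dr":[0,0,9],"claw":-1}]'
```

```text
time_s: 1.27
tcp_pos: [441.3, -368.2, 399.2]
tcp_rot: [-1.537, 1.571, -3.111]
force: [0.9, -0.5, 0.4]
finger_gap: 85.2
```

```bash
python3 -m crank '[{"xyz":[25,42,0],"dr":[0,0,9],"claw":-1},{"xyz":[25,42,0],"dr":[0,0,9],"claw":-1},{"xyz":[25,42,0],"dr":[0,0,9],"claw":-1},{"xyz":[25,42,0],"dr":[0,0,9],"claw":-1},{"xyz":[5,50,0],"dr":[0,0,9],"claw":-1},{"xyz":[5,50,0],"dr":[0,0,9],"claw":-1},{"xyz":[5,50,0],"dr":[0,0,9],"claw":-0.5},{"xyz":[5,50,0],"dr":[0,0,9],"claw":-0.5},{"xyz":[-20,50,-20],"dr":[0,0,9],"claw":-0.3},{"xyz":[-20,50,-20],"dr":[0,0,9],"claw":-0.3},{"xyz":[-20,50,-20],"dr":[0,0,9],"claw":-0.3},{"xyz":[-20,50,-20],"dr":[0,0,8],"claw":-0.3},{"xyz":[0,0,0],"dr":[0,0,0],"claw":-0.3}]'
python3 - <<'E'
from h import *
p,R,o=tool();print(p,R,np.array(o['q']),o['finger_gap'],dr(target(.295,0,1),R)); grab('wrist','w1'); grab('side','s1')
E
```

```text
time_s: 2.9
tcp_pos: [477.7, 202.3, 318.3]
tcp_rot: [2.862, 1.569, -3.124]
force: [-0.6, 0.6, 0.0]
finger_gap: 55.7
[477.654 202.333 318.26 ] [[-0.002 -0.293  0.956]
 [-0.     0.956  0.293]
 [-1.     0.001 -0.002]] [ 0.332  0.099 -0.868  1.604  0.075  1.475  1.327] 55.74201974563868 [ 0.002 -0.106 -0.148]
```

View pics/w1.png

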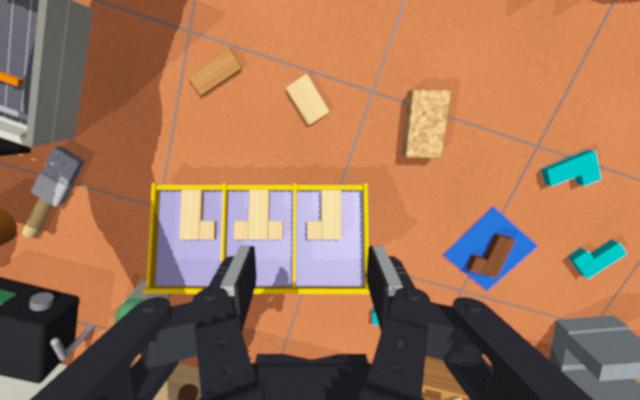

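The right-hand bin at about (330,215) holds the matching L, with its arm to −y and its foot at the lip. I'll enlarge it to measure.

```bash
python3 - <<'E'
from h import *
f=load('wrist');im=cv2.cvtColor(f['frame'],cv2.COLOR_RGB2BGR)
cv2.imwrite('pics/w1z.png',cv2.resize(im[175:305,140:385],None,fx=3.2,fy=3.2,interpolation=cv2.INTER_CUBIC))
E
```

```text
(no output)
```

View pics/w1z.png

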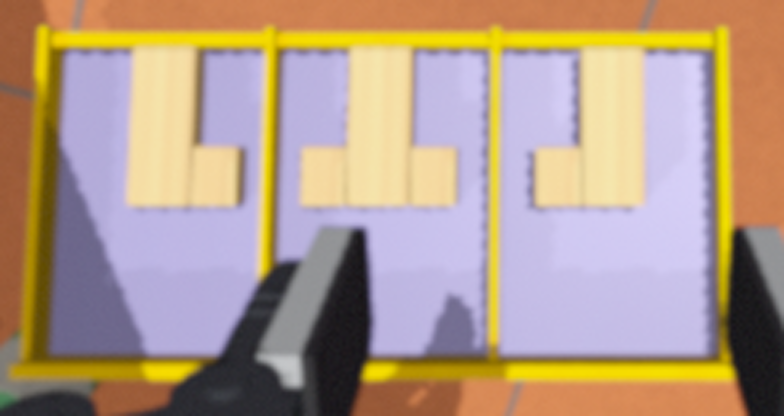

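```bash
python3 - <<'E'
from h import *
f=load('wrist'); z=lambda u,v:(140+u/3.2,175+v/3.2)
c=np.cos(.42);s=np.sin(.42)
zf=50-70*s+16*c; zh=zf+70*s
P={}
for n,p,h in [('fL',z(582,46),zf),('fR',z(643,46),zf),('hR',z(644,206),zh),('aL',z(534,206),zh),('lipL',z(45,33),zf-2*c),('lipR',z(722,33),zf-2*c)]:
    P[n]=onz(f,*p,h); print(n,P[n])
print('w',np.linalg.norm(P['fL']-P['fR']),'len',np.linalg.norm(P['fR']-P['hR']),'head',np.linalg.norm(P['aL']-P['hR']))
y=P['lipR']-P['lipL']; print('lip',np.linalg.norm(y),np.arctan2(-y[0],y[1]))
y=P['hR']-P['aL'];print(np.arctan2(-y[0],y[1])); d=P['hR']-P['fR'];print(np.arctan2(d[1],d[0]))
yaw=np.arctan2(-(P['lipR']-P['lipL'])[0],(P['lipR']-P['lipL'])[1])
O=Ro.from_euler('z',yaw).as_matrix()@Ro.from_euler('y',-.42).as_matrix()
foot=(P['fL']+P['fR'])/2; g1=foot+O@[21,0,-8]
hr=P['hR']; g2=hr+O@[-49,-14,-8]
print('grip',g1,g2)
E
```

```text
fL [517.963 230.407  36.066]
fR [510.009 256.248  36.066]
hR [571.49  274.876  64.609]
aL [585.59  229.064  64.609]
lipL [582.762   1.286  34.24 ]
lipR [494.48  288.115  34.24 ]
w 27.037201776501366 len 70.29664482544142 head 47.93298698123212
lip 300.1081764004415 0.2985820506994031
0.29858078784801034
0.29420809265939807
grip [535.43  249.927  37.324] [535.964 249.294  37.324]
```

```bash
cat >> h.py <<'E'
GRIP=np.array([535.7,249.6,37.3]); RY=.2975
E
python3 - <<'E'
from h import *
p,R,o=tool();T=target(RY,.42,1); n=-T[:,0]; print('n',n)
print('dr',dr(T,R),'to pre',GRIP+n*80-p,'to grasp',GRIP-6*n)
E
```

```text
n [-0.39  -0.12   0.913]
dr [  6.984 -23.049   0.521] to pre [  23.967   41.945 -208.866] to grasp [538.039 250.317  31.821]
```

```bash
python3 -m crank '[{"xyz":[5,8.4,-42],"dr":[2.33,-7.7,0.2],"claw":0},{"xyz":[5,8.4,-42],"dr":[2.33,-7.7,0.2],"claw":0},{"xyz":[5,8.4,-42],"dr":[2.33,-7.7,0.1],"claw":0},{"xyz":[5,8.4,-42],"dr":[0,0,0],"claw":0},{"xyz":[4,8.4,-41],"dr":[0,0,0],"claw":0},{"xyz":[0,0,0],"dr":[0,0,0],"claw":0}]'
python3 - <<'E'
from h import *
p,R,o=tool();T=target(RY,.42,1); n=-T[:,0]
print(p,o['finger_gap'],'dr',dr(T,R),'to +30',GRIP+n*30-p,'to grasp',GRIP-6*n-p)
grab('wrist','w2')
E
```

```text
time_s: 3.75
tcp_pos: [503.7, 238.6, 107.6]
tcp_rot: [0.005, 1.155, 0.3]
force: [-0.7, 0.2, 1.1]
finger_gap: 42.3
[503.662 238.596 107.584] 42.29845466872874 dr [-0.031 -0.275  0.114] to +30 [ 20.343   7.418 -42.891] to grasp [ 34.377  11.721 -75.762]
```

View pics/w2.png

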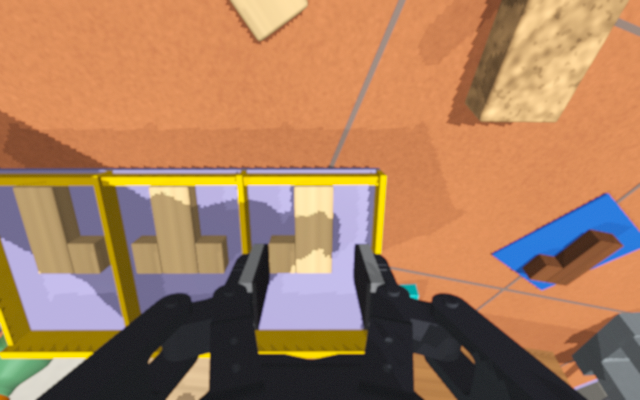

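The fingers centre at column ~313 and the spine at ~314, so they are aligned. A quick recheck by ray, then I'll descend.

```bash
python3 - <<'E'
from h import *
f=load('wrist')
a=onz(f,295.5,186,36.1);b=onz(f,333,186,36.1);h=onz(f,332.5,273,64.6)
O=Ro.from_euler('z',RY).as_matrix()@Ro.from_euler('y',-.42).as_matrix()
print(a,b,np.linalg.norm(a-b),(a+b)/2+O@[21,0,-8],h+O@[-49,-14,-8])
E
python3 -m crank '[{"xyz":[10,3.7,-21.4],"dr":[0,-0.2,0],"claw":0},{"xyz":[10,3.7,-21.4],"dr":[0,0,0],"claw":0},{"xyz":[0,0,0],"dr":[0,0,0],"claw":0}]'
```

```text
[517.068 230.978  36.1  ] [509.382 256.231  36.1  ] 26.396079789919096 [534.676 250.181  37.358] [534.345 250.302  37.315]
time_s: 4.18
tcp_pos: [525.6, 246.8, 68.3]
tcp_rot: [-0.002, 1.147, 0.293]
force: [-0.3, 0.8, 0.3]
finger_gap: 42.7
```

```bash
python3 -m crank '[{"xyz":[5,1.5,-14],"dr":[0,0,0],"claw":0},{"xyz":[4,1.3,-12],"dr":[0,0,0],"claw":0},{"xyz":[2,0.8,-8],"dr":[0,0,0],"claw":0},{"xyz":[0,0,0],"dr":[0,0,0],"claw":0}]'
```

```text
time_s: 4.68
tcp_pos: [536.1, 250.9, 34.4]
tcp_rot: [-0.003, 1.146, 0.294]
force: [0.9, -0.1, 0.4]
finger_gap: 42.9
```

```bash
python3 -m crank '[{"xyz":[1,0.3,-2.7],"dr":[0,0,0],"claw":0},{"xyz":[0,0,0],"dr":[0,0,0],"claw":1},{"xyz":[0,0,0],"dr":[0,0,0],"claw":1},{"xyz":[0,0,0],"dr":[0,0,0],"claw":1},{"xyz":[0,0,0],"dr":[0,0,0],"claw":1}]' 40
```

```text
time_s: 5.3
tcp_pos: [536.8, 251.4, 31.3]
tcp_rot: [-0.003, 1.146, 0.294]
force: [-3.6, -2.5, 6.2]
finger_gap: 26.6
```

```bash
python3 -m crank '[{"xyz":[-4,-1.2,9.1],"dr":[0,0,0],"claw":1},{"xyz":[-8,-2.4,18.3],"dr":[0,0,0],"claw":1},{"xyz":[-12,-3.6,27.4],"dr":[0,0,0],"claw":1},{"xyz":[-10,-3.6,40],"dr":[0,0,0],"claw":1},{"xyz":[0,-3.6,50],"dr":[0,0,0],"claw":1},{"xyz":[0,0,0],"dr":[0,0,0],"claw":1}]'
python3 - <<'E'
from h import *
grab('wrist','w3');p,R,o=tool();print(p,o['force'],o['finger_gap'])
print(dr(target(-.065,0,1),R))
E
```

```text
time_s: 6.05
tcp_pos: [504.7, 238.0, 180.0]
tcp_rot: [-0.007, 1.139, 0.291]
force: [0.9, -0.7, -0.0]
finger_gap: 26.8
[503.804 236.854 177.626] [ 0.227 -0.343 -1.244] 27.031896450205526
[ -2.667  24.534 -20.401]
```

View pics/w3.png

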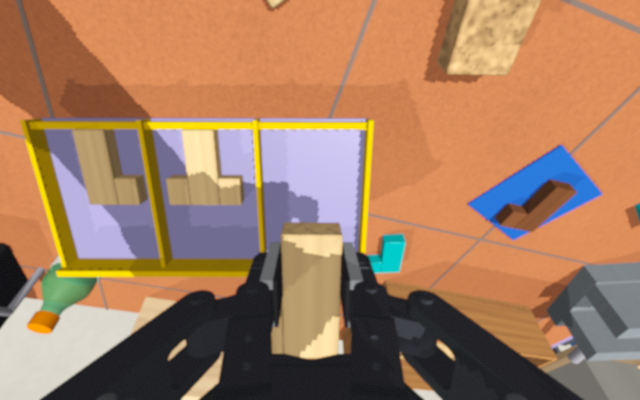

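```bash
python3 -m crank '[{"xyz":[-7,-30,15],"dr":[-0.27,2.45,-2.04],"claw":1},{"xyz":[-8,-46,15],"dr":[-0.27,2.45,-2.04],"claw":1},{"xyz":[-8,-46,10],"dr":[-0.27,2.45,-2.04],"claw":1},{"xyz":[-8,-46,8],"dr":[-0.27,2.45,-2.04],"claw":1},{"xyz":[-8,-46,5],"dr":[-0.27,2.45,-2.04],"claw":1},{"xyz":[-8,-46,0],"dr":[-0.27,2.45,-2.04],"claw":1},{"xyz":[-8,-46,0],"dr":[-0.27,2.45,-2.04],"claw":1},{"xyz":[-8,-46,0],"dr":[-0.27,2.45,-2.04],"claw":1},{"xyz":[-8,-46,0],"dr":[-0.27,2.45,-2.04],"claw":1},{"xyz":[-8,-46,0],"dr":[-0.27,2.45,-2.04],"claw":1},{"xyz":[0,-18,0],"dr":[0,0,0],"claw":1},{"xyz":[0,0,0],"dr":[0,0,0],"claw":1}]'
python3 - <<'E'
from h import *
grab('wrist','w4');grab('side','s4');grab('top','t4');p,R,o=tool();print(p,o['force'],o['finger_gap'],np.array(o['q']))
print(dr(target(-.065,0,1),R))
E
```

```text
time_s: 7.6
tcp_pos: [423.3, -225.2, 227.2]
tcp_rot: [2.573, 1.565, 2.507]
force: [1.0, 0.4, -0.1]
finger_gap: 27.2
[ 423.893 -223.217  228.314] [ 1.191  1.912 -0.496] 27.080164631157825 [ 0.848  0.013 -0.455  1.846  0.005  1.288  1.9  ]
[-0.144 -0.2   -0.153]
```

View pics/w4.png

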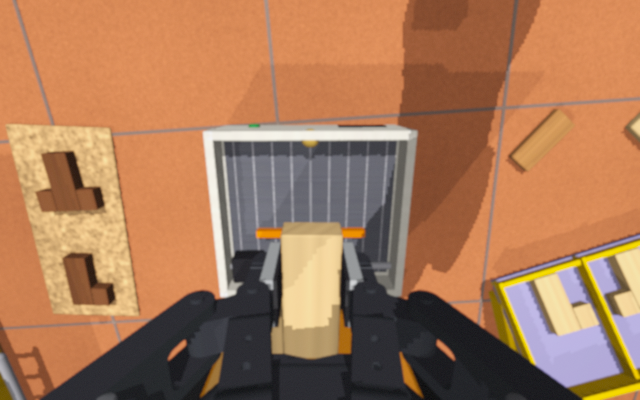

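View pics/s4.png

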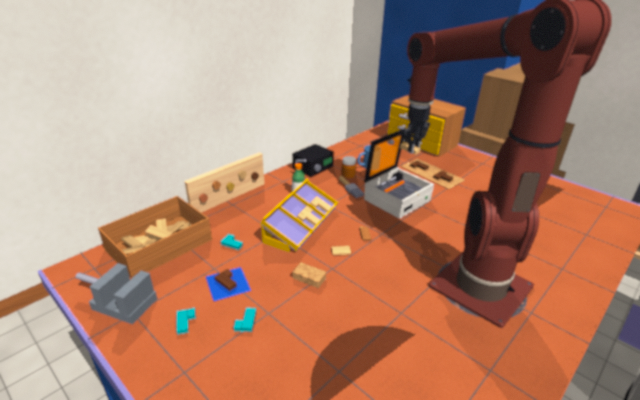

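The wrist view shows the orange fence ends at about (257,232) and (364,232), the engraver walls, and the blank held head-on to the fence. I'll measure the fence and walls.

```bash
python3 - <<'E'
from h import *
f=load('wrist');im=f['frame'];hsv=cv2.cvtColor(im,cv2.COLOR_RGB2HSV)
m=cv2.inRange(hsv,(8,180,150),(16,255,255)); m[:215]=0; m[250:]=0
for sl in (slice(250,281),slice(345,372)):
    q=np.argwhere(m[:,sl]); print('rows',q[:,0].min(),q[:,0].max(),'cols',q[:,1].min()+sl.start,q[:,1].max()+sl.start)
for c in (258,262,268,274,346,352,358,362):
    r=np.where(m[:,c])[0]; print(c,r.min(),r.max())
cv2.imwrite('pics/w4z.png',cv2.resize(cv2.cvtColor(im[115:305,195:425],cv2.COLOR_RGB2BGR),None,fx=3.4,fy=3.1,interpolation=cv2.INTER_CUBIC))
E
```

```text
rows 229 237 cols 257 280
rows 228 237 cols 345 364
258 230 230
262 229 237
268 229 237
274 229 237
346 229 229
352 228 237
358 228 237
362 229 236
```

View pics/w4z.png

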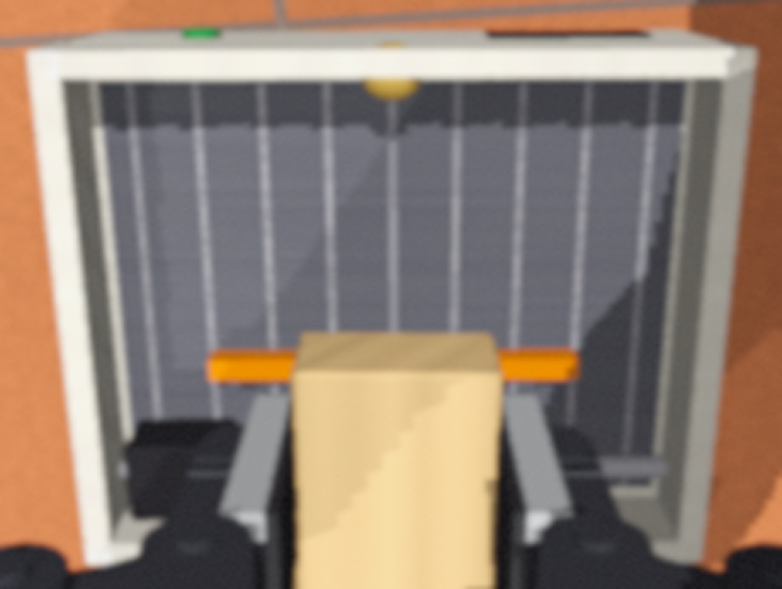

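```bash
python3 - <<'E'
from h import *
f=load('wrist')
w=lambda u,v:(195+u/3.4,115+v/3.1)
for n,p,z in [('footL',w(207,351),45),('footR',w(578,350),45),('topfL',w(207,358.5),55),('topfR',w(578,357.5),55),
  ('wFLin',w(64,80),75),('wFRin',w(728,80),75),('wFL',w(30,50),75),('wFR',w(752,50),75),('deckFL',w(100,125),45),('deckFR',w(683,125),45)]:
    print(n,onz(f,*p,z))
a=onz(f,*w(207,358.5),55);b=onz(f,*w(578,357.5),55);print(np.linalg.norm(a-b),np.arctan2(-(a-b)[0],(a-b)[1])); 
a=onz(f,*w(30,50),75);b=onz(f,*w(752,50),75);print(np.linalg.norm(a-b),np.arctan2((a-b)[0],-(a-b)[1]));
p,R,o=tool();print(p)
zt=p[2]+2+14
print('blank foot top L,R',onz(f,*w(294,372),zt),onz(f,*w(500,372),zt), 'bottom',onz(f,*w(300,333),zt-16),onz(f,*w(497,333),zt-16))
g=load('top')
for c in (onz(f,*w(392,358),55),): print(c,proj(g,c))
E
```

```text
footL [ 481.387 -290.88    45.   ]
footR [ 489.103 -168.119   45.   ]
topfL [ 480.042 -289.057   55.   ]
topfR [ 487.541 -169.785   55.   ]
wFLin [ 378.029 -313.138   75.   ]
wFRin [ 389.905 -130.686   75.   ]
wFL [ 368.602 -320.958   75.   ]
wFR [ 381.375 -124.417   75.   ]
deckFL [ 397.014 -313.926   45.   ]
deckFR [ 408.697 -134.839   45.   ]
119.5067823018874 3.0788052583076717
196.95611624485676 -0.06489889339482441
[ 423.893 -223.217  228.314]
blank foot top L,R [ 401.571 -237.027  244.314] [ 403.314 -210.682  244.314] bottom [ 402.213 -237.628  228.314] [ 404.065 -209.562  228.314]
[ 483.779 -229.608   55.   ] [398.212 224.996]
```

```bash
python3 -m crank '[{"xyz":[0,0,-30],"dr":[-0.1,-0.2,-0.1],"claw":1},{"xyz":[0.5,0,-40],"dr":[0,0,0],"claw":1},{"xyz":[0.5,0,-40],"dr":[0,0,0],"claw":1},{"xyz":[0.5,0,-35],"dr":[0,0,0],"claw":1},{"xyz":[0,0,-20],"dr":[0,0,0],"claw":1},{"xyz":[0,0,-8],"dr":[0,0,0],"claw":1},{"xyz":[0,0,0],"dr":[0,0,0],"claw":1},{"xyz":[0,0,0],"dr":[0,0,0],"claw":1}]'
python3 - <<'E'
from h import *
p,R,o=tool();print(p,o['force'],o['finger_gap']);print(dr(target(-.064,0,1),R)); grab('wrist','w5')
E
```

```text
time_s: 8.75
tcp_pos: [425.9, -225.0, 56.7]
tcp_rot: [-0.208, 1.569, -0.274]
force: [-0.4, 0.5, 0.6]
finger_gap: 26.8
[ 425.903 -225.009   56.659] [-0.432  0.471  0.616] 26.823643751311014
[0.028 0.102 0.113]
```

View pics/w5.png

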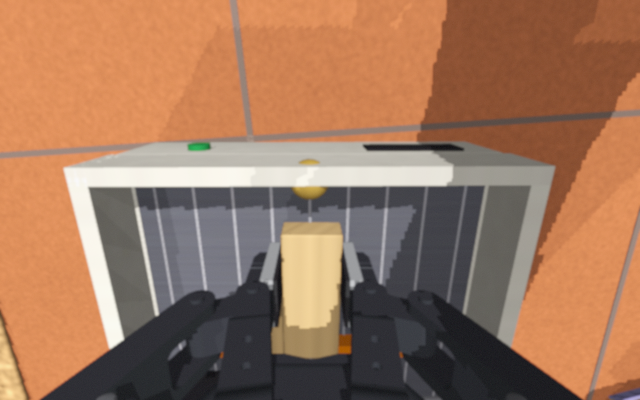

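```bash
python3 -m crank '[{"xyz":[0,0,-5],"dr":[0,0,0],"claw":1},{"xyz":[0,0,-2.5],"dr":[0,0,0],"claw":1},{"xyz":[0,0,0],"dr":[0,0,0],"claw":1},{"xyz":[0,0,0],"dr":[0,0,0],"claw":1}]'
python3 -m crank '[{"xyz":[0,0,-1],"dr":[0,0,0],"claw":1},{"xyz":[0,0,0],"dr":[0,0,0],"claw":1}]'
python3 -m crank '[{"xyz":[0,0,-1],"dr":[0,0,0],"claw":1},{"xyz":[0,0,0],"dr":[0,0,0],"claw":1}]'
```

```text
time_s: 9.3
tcp_pos: [425.2, -224.9, 48.1]
tcp_rot: [1.17, 1.57, 1.104]
force: [0.2, -0.3, -0.6]
finger_gap: 26.8
time_s: 9.55
tcp_pos: [425.2, -224.9, 47.1]
tcp_rot: [1.077, 1.57, 1.01]
force: [-0.6, 0.3, 0.1]
finger_gap: 27.0
time_s: 9.8
tcp_pos: [425.1, -224.9, 46.0]
tcp_rot: [1.395, 1.57, 1.329]
force: [-0.7, -0.3, 0.1]
finger_gap: 27.2
```

```bash
python3 -m crank '[{"xyz":[0,0,-0.7],"dr":[0,0,0],"claw":1},{"xyz":[0,0,0],"dr":[0,0,0],"claw":1}]'
python3 -m crank '[{"xyz":[0,0,-0.7],"dr":[0,0,0],"claw":1},{"xyz":[0,0,0],"dr":[0,0,0],"claw":1}]'
```

```text
time_s: 10.05
tcp_pos: [425.2, -224.9, 45.4]
tcp_rot: [0.988, 1.57, 0.922]
force: [-0.4, -0.3, 1.1]
finger_gap: 27.0
time_s: 10.3
tcp_pos: [425.2, -225.0, 45.2]
tcp_rot: [0.547, 1.57, 0.481]
force: [-3.5, 1.4, 8.2]
finger_gap: 26.8
```

```bash
python3 -m crank '[{"xyz":[0,0,0.6],"dr":[0,0,0],"claw":1},{"xyz":[3,-0.2,0],"dr":[0,0,0],"claw":1},{"xyz":[3,-0.2,0],"dr":[0,0,0],"claw":1},{"xyz":[1,0,0],"dr":[0,0,0],"claw":1},{"xyz":[0,0,0],"dr":[0,0,0],"claw":1}]'
python3 -m crank '[{"xyz":[1,0,0],"dr":[0,0,0],"claw":1},{"xyz":[0,0,0],"dr":[0,0,0],"claw":1}]'
python3 -m crank '[{"xyz":[1,0,0],"dr":[0,0,0],"claw":1},{"xyz":[0,0,0],"dr":[0,0,0],"claw":1}]'
```

```text
time_s: 10.92
tcp_pos: [432.5, -225.3, 45.4]
tcp_rot: [0.527, 1.57, 0.461]
force: [0.1, 0.4, 2.5]
finger_gap: 27.2
time_s: 11.18
tcp_pos: [433.2, -225.3, 45.3]
tcp_rot: [0.978, 1.57, 0.912]
force: [-1.4, 0.8, 3.3]
finger_gap: 27.2
time_s: 11.42
tcp_pos: [434.1, -225.4, 45.3]
tcp_rot: [1.265, 1.57, 1.199]
force: [-1.6, 0.3, 3.3]
finger_gap: 26.7
```

```bash
python3 -m crank '[{"xyz":[1,0,0],"dr":[0,0,0],"claw":1},{"xyz":[0,0,0],"dr":[0,0,0],"claw":1}]'
python3 -m crank '[{"xyz":[1,0,0],"dr":[0,0,0],"claw":1},{"xyz":[0,0,0],"dr":[0,0,0],"claw":1}]'
```

```text
time_s: 11.68
tcp_pos: [434.2, -225.3, 45.2]
tcp_rot: [2.87, 1.569, 2.803]
force: [-7.1, 0.8, 7.8]
finger_gap: 26.8
time_s: 11.92
tcp_pos: [434.2, -225.4, 45.2]
tcp_rot: [3.001, 1.567, 2.934]
force: [-11.9, 1.1, 12.6]
finger_gap: 27.0
```

```bash
python3 -m crank '[{"xyz":[-0.8,0,0.4],"dr":[0,0,0],"claw":1},{"xyz":[0,0,0],"dr":[0,0,0],"claw":1},{"xyz":[0,0,0],"dr":[0,0,0],"claw":0.2},{"xyz":[0,0,0],"dr":[0,0,0],"claw":0.1},{"xyz":[0,0,0],"dr":[0,0,0],"claw":0.1}]'
python3 -m crank '[{"xyz":[0,0,8],"dr":[0,0,0],"claw":0},{"xyz":[0,0,30],"dr":[0,0,0],"claw":0},{"xyz":[-10,0,45],"dr":[0,0,0],"claw":0},{"xyz":[-10,0,50],"dr":[0,0,0],"claw":0},{"xyz":[-10,0,50],"dr":[0,0,0],"claw":0},{"xyz":[0,0,0],"dr":[0,0,0],"claw":0}]'
python3 - <<'E'
from h import *
p,R,o=tool();print(p,o['force'],o['finger_gap']); f=grab('wrist','w6');
cv2.imwrite('pics/w6z.png',cv2.resize(cv2.cvtColor(f['frame'][100:300,180:440],cv2.COLOR_RGB2BGR),None,fx=3,fy=3,interpolation=cv2.INTER_CUBIC))
E
```

```text
time_s: 12.55
tcp_pos: [435.6, -225.3, 45.7]
tcp_rot: [0.645, 1.57, 0.579]
force: [-0.1, 0.5, 0.0]
finger_gap: 38.3
time_s: 13.3
tcp_pos: [406.9, -226.3, 233.3]
tcp_rot: [-0.5, 1.563, -0.567]
force: [1.0, 0.1, -1.9]
finger_gap: 42.4
[ 406.886 -226.267  233.256] [ 0.991  0.129 -1.864] 42.414689973533655
```

View pics/w6z.png

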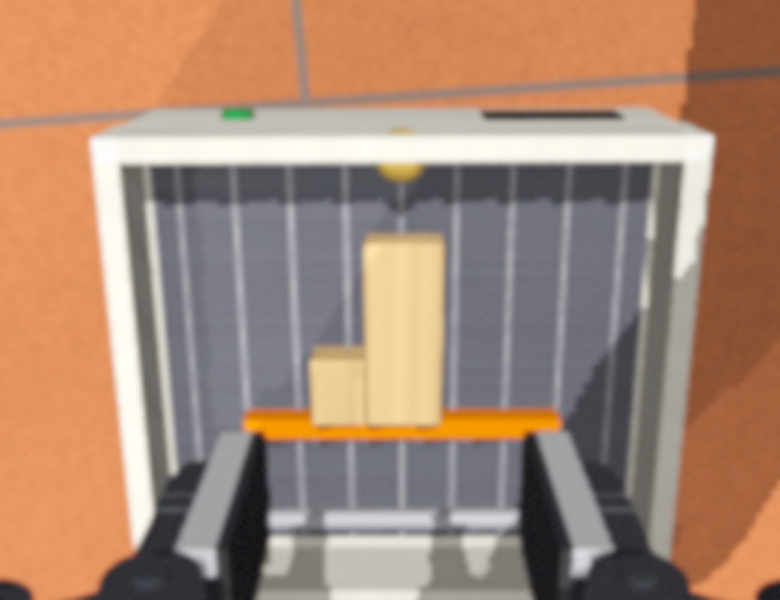

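The blank lies flat with its head edge at zoomed row ~425, on the fence line (arm at left = −y). I'll check this numerically, and get the lid pose from the side view.

```bash
python3 - <<'E'
from h import *
f=load('wrist'); w=lambda u,v:(180+u/3,100+v/3)
for n,p,z in [('hArm',w(312,425.5),61),('hR',w(441,426),61),('footL',w(365,241),61),('footR',w(443,241),61),('fenL',w(246,412),45),('fenR',w(559,411),45),('fenTL',w(246,418),55),('fenTR',w(559,417.5),55)]: print(n,onz(f,*p,z))
s=grab('side','s6')
cv2.imwrite('pics/s6z.png',cv2.resize(cv2.cvtColor(s['frame'][110:230,340:470],cv2.COLOR_RGB2BGR),None,fx=5,fy=5,interpolation=cv2.INTER_CUBIC))
t=grab('top','t6')
cv2.imwrite('pics/t6z.png',cv2.resize(cv2.cvtColor(t['frame'][170:270,345:500],cv2.COLOR_RGB2BGR),None,fx=5,fy=5,interpolation=cv2.INTER_CUBIC))
E
```

```text
hArm [ 481.644 -262.278   61.   ]
hR [ 484.902 -214.558   61.   ]
footL [ 412.271 -237.334   61.   ]
footR [ 414.021 -210.345   61.   ]
fenL [ 482.124 -289.424   45.   ]
fenR [ 489.453 -168.322   45.   ]
fenTL [ 479.896 -287.624   55.   ]
fenTR [ 487.221 -169.946   55.   ]
```

View pics/s6z.png

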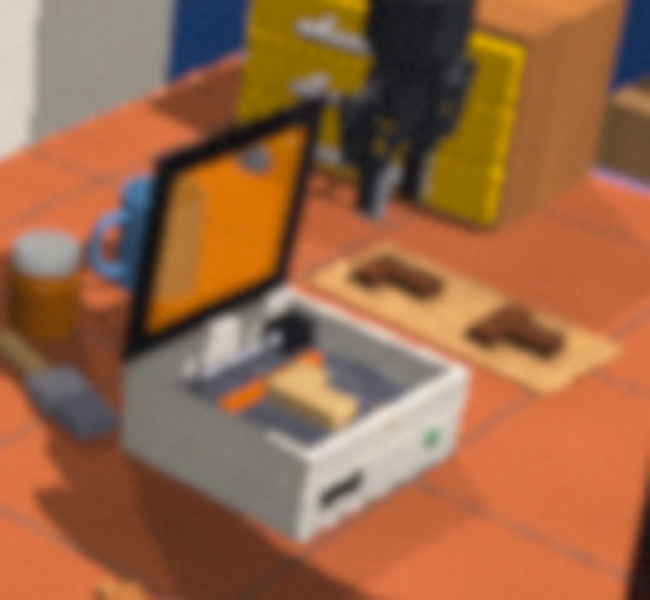

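View pics/t6z.png

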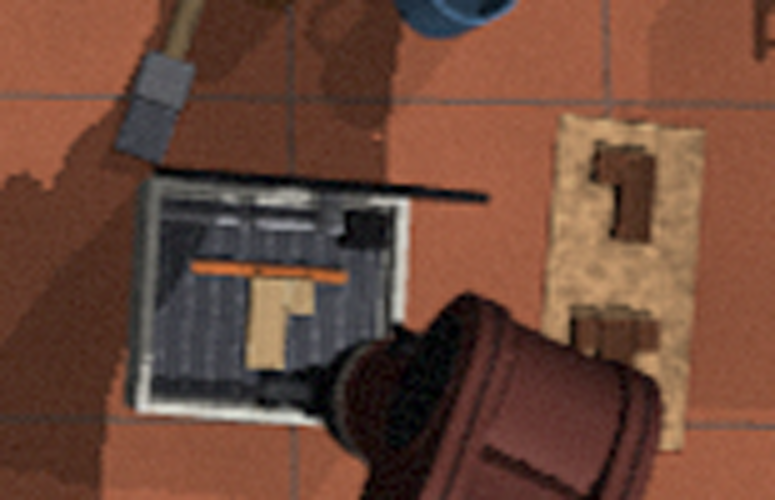

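The head line matches the fence face to under 1 mm at both ends, so it is snug and square. Next is the lid angle: its top-right corner is at side (403.6,129.6) and top (442.6,209.6).

```bash
cat >> h.py <<'E'
FEN=np.array([484.4,-229.4,45.]); FY=-.064
FX=np.array([np.cos(FY),np.sin(FY),0]); FYv=np.array([-np.sin(FY),np.cos(FY),0])
HIN=FEN+70*FX+[0,0,30]
def lidpt(a,r,y=0,off=8.5):
    # r from hinge along lid, off along outer normal
    d=-FX*np.cos(a)+np.array([0,0,np.sin(a)]); n=FX*np.sin(a)+np.array([0,0,np.cos(a)])
    return HIN+d*r+n*off+FYv*y
E
python3 - <<'E'
from h import *
t=load('top');s=load('side')
print('tri',tri(t,(442.6,209.6),s,(403.6,129.6)),HIN)
for a in (1.4,1.5,1.57,1.65,1.75):
    print(a,[proj(v,lidpt(a,180,y)) for v in(t,s) for y in(100,-100)],lidpt(a,180,-100))
E
```

```text
tri [ 536.845 -336.511  242.896] [ 554.257 -233.877   75.   ]
1.4 [array([382.912, 207.572]), array([442.011, 212.038]), array([372.582, 141.629]), array([406.449, 128.052])] [ 525.689 -332.251  253.826]
1.5 [array([383.3  , 202.227]), array([442.385, 206.702]), array([368.921, 139.733]), array([402.834, 126.375])] [ 543.616 -333.4    255.15 ]
1.57 [array([383.513, 198.504]), array([442.537, 202.982]), array([366.357, 138.687]), array([400.29 , 125.465])] [ 556.201 -334.207  255.007]
1.65 [array([383.693, 194.305]), array([442.597, 198.782]), array([363.447, 137.777]), array([397.391, 124.694])] [ 570.53  -335.125  253.763]
1.75 [array([383.823, 189.196]), array([442.504, 193.665]), array([359.87 , 137.072]), array([393.81 , 124.135])] [ 588.226 -336.259  250.602]
```

Lid angle is about 1.45 rad, leaning slightly towards the robot. I'll close the fingers, go over the top, and follow the arc from behind with the fingertip's front corner at r≈160 mm. Computing the waypoints:

```bash
python3 - <<'E'
from h import *
p,R,o=tool();print(p,dr(target(-.064,0,1),R))
prev=None
for a in (1.55,1.45,1.35,1.25,1.15,1.05,.95,.85,.75,.65,.55,.45,.38,.31,.25,.2,.15,.1,.05,0):
    q=lidpt(a,160)+11*FX; print(a,q,None if prev is None else q-prev); prev=q
E
```

```text
[ 405.117 -225.113  228.22 ] [-0.035 -0.01   0.13 ]
1.55 [ 570.395 -234.911  235.142] None
1.45 [ 554.414 -233.887  234.858] [-15.981   1.024  -0.284]
1.35 [ 538.542 -232.87   232.977] [-15.872   1.017  -1.881]
1.25 [ 522.936 -231.87   229.518] [-15.606   1.     -3.46 ]
1.15 [ 507.753 -230.897  224.514] [-15.183   0.973  -5.003]
1.05 [ 493.144 -229.96   218.017] [-14.609   0.936  -6.497]
0.95 [ 479.255 -229.07   210.091] [-13.889   0.89   -7.926]
0.85 [ 466.226 -228.235  200.815] [-13.029   0.835  -9.276]
0.75 [ 454.186 -227.464  190.282] [-12.04    0.772 -10.533]
0.65 [ 443.255 -226.763  178.597] [-10.931   0.701 -11.685]
0.55 [ 433.543 -226.141  165.876] [ -9.712   0.622 -12.72 ]
0.45 [ 425.147 -225.603  152.248] [ -8.396   0.538 -13.628]
0.38 [ 420.098 -225.279  142.241] [ -5.049   0.324 -10.007]
0.31 [ 415.76  -225.001  131.904] [ -4.338   0.278 -10.337]
0.25 [ 412.624 -224.8    122.82 ] [-3.136  0.201 -9.084]
0.2 [ 410.43  -224.659  115.118] [-2.194  0.141 -7.703]
0.15 [ 408.622 -224.544  107.315] [-1.807  0.116 -7.803]
0.1 [ 407.206 -224.453   99.431] [-1.416  0.091 -7.884]
0.05 [ 406.185 -224.387   91.486] [-1.021  0.065 -7.945]
0 [ 405.562 -224.347   83.5  ] [-0.624  0.04  -7.986]
```

```bash
python3 -m crank '[{"xyz":[0,0,50],"dr":[0,0,0],"claw":1},{"xyz":[0,0,50],"dr":[0,0,0],"claw":1},{"xyz":[20,-1,20],"dr":[0,0,0],"claw":1},{"xyz":[45,-3,0],"dr":[0,0,0],"claw":1},{"xyz":[50,-3,0],"dr":[0,0,0],"claw":1},{"xyz":[50,-3,0],"dr":[0,0,0],"claw":1},{"xyz":[40,-2,0],"dr":[0,0,0],"claw":1},{"xyz":[0,0,-35],"dr":[0,0,0],"claw":1},{"xyz":[0,0,-40],"dr":[0,0,0],"claw":1},{"xyz":[0,0,-35],"dr":[0,0,0],"claw":1},{"xyz":[0,0,0],"dr":[0,0,0],"claw":1}]'
python3 - <<'E'
from h import *
p,R,o=tool();print(p,o['force'],o['finger_gap'],dr(target(-.064,0,1),R)); grab('side','s7')
s=load('side');cv2.imwrite('pics/s7z.png',cv2.resize(cv2.cvtColor(s['frame'][60:230,330:470],cv2.COLOR_RGB2BGR),None,fx=3.5,fy=3.5,interpolation=cv2.INTER_CUBIC))
E
```

```text
time_s: 14.82
tcp_pos: [608.5, -236.7, 234.2]
tcp_rot: [2.735, 1.563, 2.669]
force: [-0.4, -0.1, 1.0]
finger_gap: -0.3
[ 608.456 -236.699  234.183] [-0.38  -0.057  1.018] -0.25626488179524687 [-0.202 -0.395  0.106]
```

View pics/s7z.png

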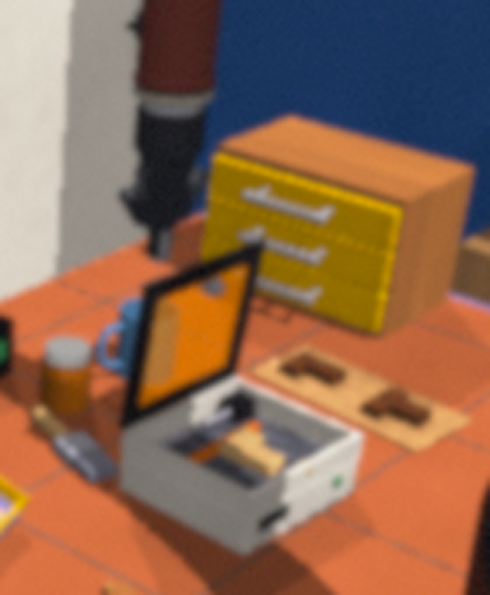

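```bash
python3 -m crank '[{"xyz":[-13,0.8,0],"dr":[0,0,0],"claw":1},{"xyz":[-13,0.8,0.5],"dr":[0,0,0],"claw":1},{"xyz":[-12,0.8,0],"dr":[0,0,0],"claw":1},{"xyz":[-8,0.5,0],"dr":[0,0,0],"claw":1},{"xyz":[-8,0.5,0],"dr":[0,0,0],"claw":1},{"xyz":[-8,0.5,-0.9],"dr":[0,0,0],"claw":1}]'
```

```text
time_s: 15.62
tcp_pos: [548.5, -233.5, 238.8]
tcp_rot: [0.047, 1.569, -0.019]
force: [2.6, -0.5, 2.0]
finger_gap: -0.0
```

```bash
python3 -m crank '[{"xyz":[-8,0.5,-1],"dr":[0,0,0],"claw":1},{"xyz":[-8,0.5,-1.7],"dr":[0,0,0],"claw":1},{"xyz":[-8,0.5,-1.7],"dr":[0,0,0],"claw":1}]'
```

```text
time_s: 16.0
tcp_pos: [523.9, -231.8, 233.8]
tcp_rot: [1.027, 1.57, 0.961]
force: [2.3, 0.0, 1.1]
finger_gap: 0.2
```

```bash
python3 -m crank '[{"xyz":[-8,0.5,-4],"dr":[0,0,0],"claw":1},{"xyz":[-8,0.5,-4],"dr":[0,0,0],"claw":1},{"xyz":[-7.5,0.5,-4],"dr":[0,0,0],"claw":1},{"xyz":[-7.3,0.5,-4],"dr":[0,0,0],"claw":1},{"xyz":[-7,0.5,-4],"dr":[0,0,0],"claw":1},{"xyz":[-7,0.4,-4.2],"dr":[0,0,0],"claw":1},{"xyz":[-6.5,0.4,-4.7],"dr":[0,0,0],"claw":1},{"xyz":[-6.5,0.4,-4.7],"dr":[0,0,0],"claw":1}]'
python3 - <<'E'
from h import *
p,R,o=tool();print(p,o['force'],dr(target(-.064,0,1),R)); grab('side','s8')
s=load('side');cv2.imwrite('pics/s8z.png',cv2.resize(cv2.cvtColor(s['frame'][60:230,330:470],cv2.COLOR_RGB2BGR),None,fx=3.5,fy=3.5,interpolation=cv2.INTER_CUBIC))
E
```

```text
time_s: 17.0
tcp_pos: [466.1, -228.1, 199.9]
tcp_rot: [1.315, 1.57, 1.249]
force: [0.6, 0.7, 1.4]
finger_gap: -0.1
[ 466.073 -228.149  199.929] [0.576 0.75  1.404] [-0.028  0.009  0.134]
```

View pics/s8z.png

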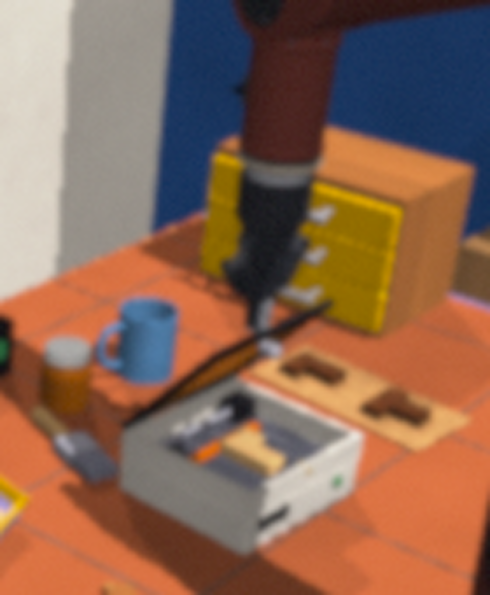

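The lid follows and is now at about 0.8 rad. I'll continue along the arc.

```bash
python3 -m crank '[{"xyz":[-6,0.4,-5.3],"dr":[0,0,0],"claw":1},{"xyz":[-6,0.4,-5.3],"dr":[0,0,0],"claw":1},{"xyz":[-5.5,0.4,-5.8],"dr":[0,0,0],"claw":1},{"xyz":[-5.5,0.3,-5.8],"dr":[0,0,0],"claw":1},{"xyz":[-4.9,0.3,-6.4],"dr":[0,0,0],"claw":1},{"xyz":[-4.8,0.3,-6.4],"dr":[0,0,0],"claw":1},{"xyz":[-4.2,0.3,-6.8],"dr":[0,0,0],"claw":1},{"xyz":[-4.2,0.3,-6.8],"dr":[0,0,0],"claw":1}]'
python3 -m crank '[{"xyz":[-2.5,0.2,-5],"dr":[0,0,0],"claw":1},{"xyz":[-2.5,0.2,-5],"dr":[0,0,0],"claw":1},{"xyz":[-2.2,0.2,-5.2],"dr":[0,0,0],"claw":1},{"xyz":[-2.2,0.2,-5.2],"dr":[0,0,0],"claw":1},{"xyz":[-3,0.2,-9],"dr":[0,0,0],"claw":1},{"xyz":[0,0,0],"dr":[0,0,0],"claw":1}]'
```

```text
time_s: 18.05
tcp_pos: [425.2, -225.5, 151.2]
tcp_rot: [1.199, 1.57, 1.132]
force: [1.0, -1.1, 0.9]
finger_gap: 0.1
time_s: 18.8
tcp_pos: [412.3, -224.2, 121.3]
tcp_rot: [2.332, 1.569, 2.266]
force: [0.5, 0.0, -0.1]
finger_gap: -0.1
```

```bash
python3 -m crank '[{"xyz":[-1,0.1,-4],"dr":[0,0,0],"claw":1},{"xyz":[-1,0,-4],"dr":[0,0,0],"claw":1},{"xyz":[-1,0,-4],"dr":[0,0,0],"claw":1},{"xyz":[-0.8,0,-4],"dr":[0,0,0],"claw":1},{"xyz":[0,0,0],"dr":[0,0,0],"claw":1}]'
python3 - <<'E'
from h import *
p,R,o=tool();print(p,o['force'],dr(target(-.064,0,1),R)); grab('side','s9')
s=load('side');cv2.imwrite('pics/s9z.png',cv2.resize(cv2.cvtColor(s['frame'][60:230,330:470],cv2.COLOR_RGB2BGR),None,fx=3.5,fy=3.5,interpolation=cv2.INTER_CUBIC))
E
```

```text
time_s: 19.42
tcp_pos: [408.9, -224.3, 105.9]
tcp_rot: [2.088, 1.57, 2.021]
force: [0.2, 0.6, -0.3]
finger_gap: -0.1
[ 408.928 -224.341  105.879] [ 0.192  0.564 -0.336] [-0.044 -0.021  0.134]
```

View pics/s9z.png

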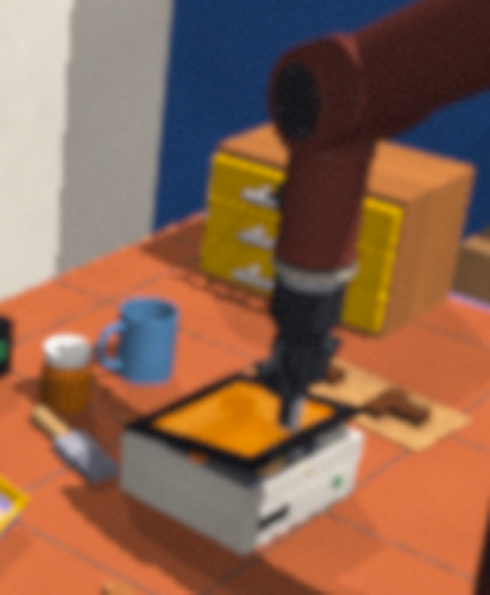

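```bash
python3 -m crank '[{"xyz":[-0.3,0,-2],"dr":[0,0,0],"claw":1},{"xyz":[-0.3,0,-2],"dr":[0,0,0],"claw":1},{"xyz":[0,0,0],"dr":[0,0,0],"claw":1}]'
python3 -m crank '[{"xyz":[-0.3,0,-1.5],"dr":[0,0,0],"claw":1},{"xyz":[0,0,0],"dr":[0,0,0],"claw":1}]'
python3 -m crank '[{"xyz":[-0.3,0,-1.5],"dr":[0,0,0],"claw":1},{"xyz":[0,0,0],"dr":[0,0,0],"claw":1}]'
```

```text
time_s: 19.85
tcp_pos: [408.6, -224.4, 102.1]
tcp_rot: [1.371, 1.57, 1.305]
force: [-0.4, 0.5, -0.5]
finger_gap: -0.1
time_s: 20.1
tcp_pos: [408.3, -224.4, 100.7]
tcp_rot: [1.167, 1.57, 1.1]
force: [0.2, 0.0, 1.1]
finger_gap: -0.3
time_s: 20.35
tcp_pos: [408.0, -224.4, 99.2]
tcp_rot: [1.119, 1.57, 1.053]
force: [-0.9, -0.8, 0.1]
finger_gap: 0.3
```

```bash
python3 -m crank '[{"xyz":[-0.2,0,-1.5],"dr":[0,0,0],"claw":1},{"xyz":[0,0,0],"dr":[0,0,0],"claw":1}]'
python3 -m crank '[{"xyz":[-0.2,0,-1.2],"dr":[0,0,0],"claw":1},{"xyz":[0,0,0],"dr":[0,0,0],"claw":1}]'
python3 -m crank '[{"xyz":[-0.2,0,-1.2],"dr":[0,0,0],"claw":1},{"xyz":[0,0,0],"dr":[0,0,0],"claw":1}]'
```

```text
time_s: 20.6
tcp_pos: [407.9, -224.5, 97.8]
tcp_rot: [0.987, 1.57, 0.921]
force: [-0.8, 0.8, 0.4]
finger_gap: 0.4
time_s: 20.85
tcp_pos: [407.8, -224.4, 96.9]
tcp_rot: [0.51, 1.57, 0.444]
force: [-1.3, 0.0, 5.3]
finger_gap: -0.2
time_s: 21.1
tcp_pos: [407.8, -224.4, 96.0]
tcp_rot: [0.14, 1.57, 0.074]
force: [-2.3, 1.6, 7.5]
finger_gap: 0.2
```

Meeting the catch.

```bash
python3 -m crank '[{"xyz":[0,0,-1.2],"dr":[0,0,0],"claw":1},{"xyz":[0,0,0],"dr":[0,0,0],"claw":1}]'
python3 -m crank '[{"xyz":[0,0,-1.2],"dr":[0,0,0],"claw":1},{"xyz":[0,0,0],"dr":[0,0,0],"claw":1}]'
python3 -m crank '[{"xyz":[0,0,-1.2],"dr":[0,0,0],"claw":1},{"xyz":[0,0,0],"dr":[0,0,0],"claw":1}]'
python3 -m crank '[{"xyz":[0,0,-1.2],"dr":[0,0,0],"claw":1},{"xyz":[0,0,0],"dr":[0,0,0],"claw":1}]'
```

```text
time_s: 21.35
tcp_pos: [407.6, -224.5, 94.7]
tcp_rot: [0.333, 1.57, 0.267]
force: [-1.6, 0.9, 9.2]
finger_gap: -0.3
time_s: 21.6
tcp_pos: [407.4, -224.4, 93.3]
tcp_rot: [1.161, 1.57, 1.095]
force: [-2.5, 1.3, 6.6]
finger_gap: 0.0
time_s: 21.85
tcp_pos: [407.3, -224.4, 91.9]
tcp_rot: [1.872, 1.57, 1.805]
force: [-1.8, 0.8, 4.7]
finger_gap: 0.0
time_s: 22.1
tcp_pos: [407.3, -224.4, 90.4]
tcp_rot: [1.584, 1.57, 1.517]
force: [-0.9, -0.1, 1.5]
finger_gap: -0.1
```

```bash
python3 -m crank '[{"xyz":[0,0,-1.2],"dr":[0,0,0],"claw":1},{"xyz":[0,0,-1.2],"dr":[0,0,0],"claw":1},{"xyz":[0,0,0],"dr":[0,0,0],"claw":1}]'
python3 -m crank '[{"xyz":[0,0,-1.2],"dr":[0,0,0],"claw":1},{"xyz":[0,0,-1.2],"dr":[0,0,0],"claw":1},{"xyz":[0,0,0],"dr":[0,0,0],"claw":1}]'
```

```text
time_s: 22.48
tcp_pos: [407.5, -224.4, 88.0]
tcp_rot: [1.103, 1.57, 1.037]
force: [-0.8, 0.1, 0.4]
finger_gap: -0.1
time_s: 22.85
tcp_pos: [407.4, -224.4, 85.7]
tcp_rot: [1.366, 1.57, 1.299]
force: [0.8, -0.3, -0.4]
finger_gap: -0.2
```

```bash
python3 -m crank '[{"xyz":[0,0,-1],"dr":[0,0,0],"claw":1},{"xyz":[0,0,0],"dr":[0,0,0],"claw":1}]'
python3 -m crank '[{"xyz":[0,0,-1],"dr":[0,0,0],"claw":1},{"xyz":[0,0,0],"dr":[0,0,0],"claw":1}]'
```

```text
time_s: 23.1
tcp_pos: [407.4, -224.4, 84.7]
tcp_rot: [1.203, 1.57, 1.137]
force: [-0.7, 0.4, 0.4]
finger_gap: -0.0
time_s: 23.35
tcp_pos: [407.4, -224.4, 83.7]
tcp_rot: [1.216, 1.57, 1.15]
force: [0.2, 0.0, 0.0]
finger_gap: -0.1
```

```bash
python3 -m crank '[{"xyz":[0,0,-0.8],"dr":[0,0,0],"claw":1},{"xyz":[0,0,0],"dr":[0,0,0],"claw":1}]'
python3 -m crank '[{"xyz":[0,0,-0.8],"dr":[0,0,0],"claw":1},{"xyz":[0,0,0],"dr":[0,0,0],"claw":1}]'
```

```text
time_s: 23.6
tcp_pos: [407.5, -224.4, 83.5]
tcp_rot: [1.052, 1.571, 0.986]
force: [-3.0, 1.3, 7.3]
finger_gap: 0.2
time_s: 23.85
tcp_pos: [407.6, -224.5, 83.4]
tcp_rot: [-1.063, 1.571, -1.13]
force: [-6.5, 3.7, 17.2]
finger_gap: -0.3
```

It hits a hard stop at z=83.5, which is exactly the shut height. I'll retract and look.

```bash
python3 -m crank '[{"xyz":[0,0,5],"dr":[0,0,0],"claw":1},{"xyz":[0,0,25],"dr":[0,0,0],"claw":1},{"xyz":[0,0,45],"dr":[0,0,0],"claw":1},{"xyz":[0,0,45],"dr":[0,0,0],"claw":1},{"xyz":[0,0,30],"dr":[0,0,0],"claw":1},{"xyz":[0,0,0],"dr":[0,0,0],"claw":1},{"xyz":[0,0,0],"dr":[0,0,0],"claw":1}]'
python3 - <<'E'
from h import *
f=grab('side');g=grab('wrist','w10')
cv2.imwrite('pics/s10z.png',cv2.resize(cv2.cvtColor(f['frame'][130:250,330:470],cv2.COLOR_RGB2BGR),None,fx=5,fy=5,interpolation=cv2.INTER_CUBIC))
for y in(100,-100): print([proj(g,lidpt(a,180,y)) for a in(0,.03,.1)])
E
```

```text
time_s: 24.72
tcp_pos: [407.1, -224.3, 231.5]
tcp_rot: [2.082, 1.57, 2.016]
force: [-0.1, 0.0, -0.4]
finger_gap: 0.0
[array([418.578, 148.286]), array([420.492, 149.595]), array([425.129, 153.539])]
[array([203.137, 148.612]), array([201.231, 149.927]), array([196.616, 153.887])]
```

View pics/s10z.png

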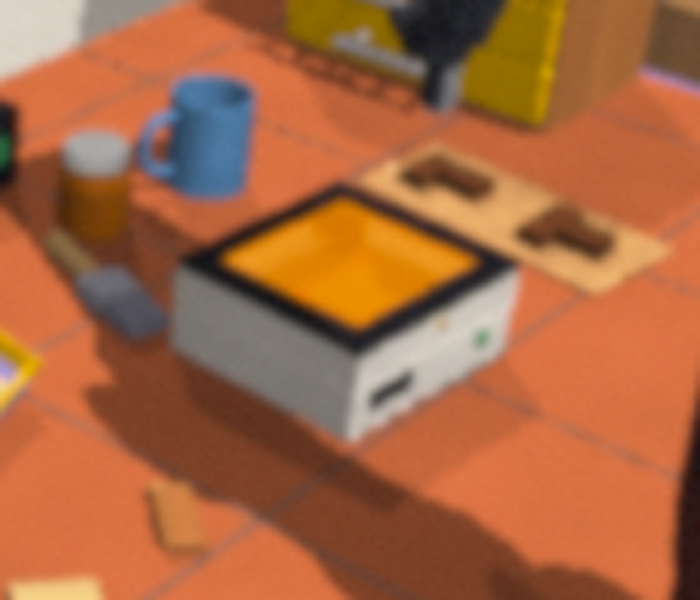

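View pics/w10.png

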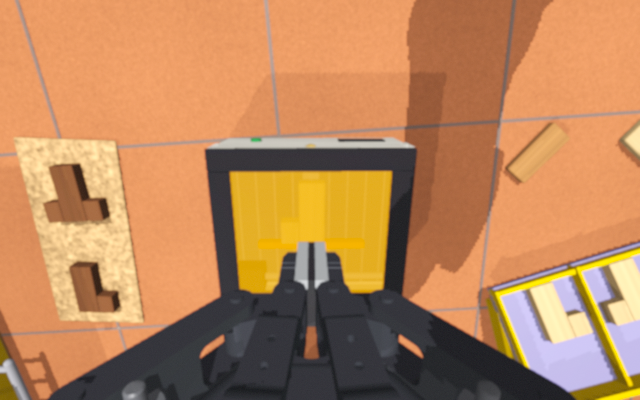

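The lid lies flush on the walls, with its front corners at (207,148) and (415,148); the shut prediction was row 148. Through the window the blank still sits against the fence. Handing in.

```bash
python3 -c "
from cell import robot
print(robot.observe()['force']); print(robot.sign_off())"
```

```text
[-0.79252686  0.80848379  0.31845564]
the job is handed in; nothing more can be done
None
```

I put the matching blank on the engraver's deck, snug against the fence, shut the lid past its catch, and handed the job in at about 25 s.

- **Which blank:** the sample on the pad is the L with its arm on the −y side. It matched the blank in the +y bin.
- **Placing:** I gripped it square to the slope, set it flat with the same face up and slid it forward until it met the fence at about 12 N. After release, a wrist image put its head line within about 1 mm of the fence face at both ends, square and near the middle.
- **Lid:** I swung it down from about 1.45 rad and pressed it through the catch, where the force peaked at about 9 N. It met a hard stop at 83.5 mm, the expected shut height. The largest force I read was 17 N vertical (about 19 N in all) while confirming that stop.
- **Last pictures:** they show the lid flush. The blank, seen through the window, is still against the fence, and the tool is clear of everything. I saw no sign that anything else in view had moved.

Two small disagreements:
- The blank met the fence about 1.5 mm before the camera measurement predicted, which is within the 2 mm calibration.
- The lid's front corners in the last picture were up to 4 pixels sideways from my prediction, though at the predicted shut height.

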